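Put two salvaged parts back in each other's holders

TASK

The transformer and the can capacitor have been put in each other's holders: the square transformer belongs upright in the middle of the square tray, the round capacitor upright in the middle of the round dish. First clear the steel angle bracket off the blue bench mat by nesting it over the short angle on the plywood board, ridge on ridge, lengths aligned and centred, fully down; then swap the two parts, setting one of them down on the freed mat on the way. Leave the jar, the spool and the bell gong standing between them where they are.

Things in the scene. Friction and masses are not known exactly. Their poses are not given: they have to be found in the camera images.
- transformer_mid (a point): Small mains transformer, loose, starts upright in the round dish: dark steel core 50 mm long (its x) by 26 mm thick (its y) by 50 mm tall, with a cream wound coil bulging to 44 mm in y, and a terminal strip on top; 54 mm tall over all, about 0.3 kg. Grasp it across its 50 mm length, on the two bare core ends. The point is its centre, 27 mm above its underside; z up.
- capacitor_mid (a point): Plain aluminium can capacitor, loose, starts upright in the square tray: cylinder of diameter 45 mm, 58 mm tall plus two 4 mm brass terminals on its black top, about 0.15 kg. The point is on its axis, 30 mm above its underside; z up.
- bracket_mid (a point): Loose piece of 50 x 50 x 4 mm steel angle, 56 mm long, about 0.17 kg, lying ridge up like a roof on the mat at the start. x runs along the ridge. Lying so it is 38 mm tall and 71 mm wide in y; the point is at its centre, 19 mm above its lower edges and 19 mm below the ridge. Best grasped lengthwise, by its two end faces (56 mm apart), near the ridge.
- square_tray_floor (a point): Fixed square tray of light wood, 120 mm outside, inside 108 mm, with a low lip. The point is the centre of its inner floor, 5 mm above the table; the lip stands 4 mm above the floor. x and y along its sides.
- round_dish_floor (a point): Fixed round dish of light wood, 120 mm outside diameter, 108 mm inside, with a low lip. The point is the centre of its inner floor, 5 mm above the table; the lip stands 4 mm above the floor.
- mat_top (a point): Fixed flat blue bench mat, 120 mm square, 3 mm thick, no lip. The point is the centre of its upper face. The bracket lies on it at the start; once cleared it is the free spot.
- rack_ridge (a point): Fixed 34 mm long piece of the same 50 x 50 x 4 mm angle, ridge up, on a plywood board 110 mm (x) by 120 mm (y) by 10 mm thick. The point is the middle of its ridge, 48 mm above the table, x along the ridge. Nested on it, the loose bracket's ridge lies 5.7 mm above this point and its centre 13.4 mm below this point.
- jar_mid (a point): Bystander: amber glass jar with a steel cap, 52 mm diameter, 65 mm tall, loose. The point is half-way up. Leave it.
- spool_mid (a point): Bystander: empty wooden spool standing on end, 56 mm diameter, 40 mm tall, loose. The point is half-way up. Leave it.
- gong_mid (a point): Bystander: brass telephone bell gong, dome 58 mm diameter, 28 mm tall, loose. The point is half-way up. Leave it.

How it is judged:
By the outcome, as a careful person would: the job done as asked, in the order asked, and still so for the second after the job is handed in, with the robot touching nothing.
It also fails if it takes over 102 s, if anything falls off the work surface, if the arm or the gripper's body presses on something with over 40 N, if the wrist force passes 120 N, or if a joint passes its speed limit or range.

ROBOT

A 6-joint arm with a two-finger parallel gripper is mounted at the origin on the work surface. World frame = base frame: x ahead of the robot, y to its left, z up, the work surface at z = 0. Lengths are in mm, angles in rad, forces in N, time in s.
With the tool pointing down it reaches from about 400 to 825 mm from the base axis. Payload 7 kg.
Tool frame: the origin (TCP) lies on the centre line of the jaws, within the pads' length; the fingertips stand 11 mm ahead of it and the grasp point (between the pads) lies 8 mm behind it; z points along the fingers, y is the line along which they close (so a half turn about z gives the same grasp; the last joint's range is limited). The gripper opens to 88 mm and grips with 3 to 60 N. Pads are 19 mm wide; open, the fingers measure 130 mm over their backs; the gripper's body (78 mm by 193 mm) begins 47 mm behind the grasp point.
Start: joints at [-0.959, 0.359, 0.012, 0, -1.224, -0.288], TCP at [214.739, -639.908, 237.561] pointing down, gripper open.
Joint ranges: [-3.07, 3.07], [-1.43, 2.12], [-1.02, 1.25], [-3.03, 1.67], [-3.05, -0], [-3.03, 3.03]. Speed limits (rad/s): [2.39, 2.39, 3.01, 3.14, 3.14, 3.14].

INTERFACE

Orientations are given as a unit quaternion [x, y, z, w].
In Python, from rig import arm gives the robot as it stands.
- The arm moves only by the shell command python3 -m handwheel 'ROWS' [FORCE]. ROWS is JSON, a list of rows, each an object with "rot": the turn, a rotation vector about the tool's x, y, z in rad, a list of three; "travel": the shift along the tool's x, y, z in m, a list of three; "hand": the gripper command: -1 is shut, 1 is fully open, values between are in proportion. In form: [{"rot": [ax, ay, az], "travel": [dx, dy, dz], "hand": hand}, ...]. A call has 1 to 12 rows; each row shifts and turns the commanded pose from where the row before left it, along the tool's axes as they then stand; what a row does not reach is not made up. A row lasts 1/8 s, in which the tool goes at most 62.5 mm and 10.7 degrees, less where a joint would pass 70% of its speed; a pose out of reach is approached as far as the arm can. A call is refused whole if a number of a shift passes 0.0625 or a number of a turn 0.188, either way. A call with a gripper value outside its range is refused whole. The fingers move at their own pace and stop on an object; FORCE is the grip in N (left out, the last holds). Time passes only in rows, so rows that do not move let the fingers close. It gives the time, the measured TCP pose, the force, the opening and the grip force at its end, in the units of the state.
- arm.read_state(): the state, without advancing time (a new reading comes with each control period).
- arm.grab_frame(name): name is "side" or "top" or "wrist"; returns a dict with "image" (420x560x3 uint8, red, green, blue), "K" (3x3 intrinsics, pixels), "rvec" (rotation vector, rad) and "tvec" (3), from world to camera coordinates, as OpenCV has them; the wrist camera has in their place "mount" (4x4, takes a point from camera to tool coordinates, whose origin is the TCP and whose axes are the flange's). Camera axes: x right, y down, z forward; pixel columns grow to the right and rows downward; lengths in mm; the calibration is good to about 2 mm. The wrist camera is an equidistant fisheye: a pixel r from the principal point sees the ray r / f radians off the axis. A picture is of the moment at which its call begins: read the wrist's pose just before it. There is no depth.
- arm.job_done(): hands the job in; it is judged then, once.
Trained networks look in a picture, given as the dict that the camera call returned (one of the last four; its "shot" number tells which), for a name from the list of things; names that differ only in an ending like _2 or _b are one class to them, and where a whole thing is asked for, a point or a joint stands for the part that bears it (a point fixed in the world has none). Each returns a list of dicts, best first, with "p" (0 to 1); they miss things now and then, are a little off and sometimes report something else, mostly with a low value. They report only what shows in the picture. A call takes as long as a camera call.
- arm.look_for(picture, target): "pixel" ([column, row] in pixels, amid what is visible of it).
The state is a dict: "clock": time; "joints": joint angles; "qd": joint speeds; "tau": joint torques, N m; "tcp_pos": TCP position; "orientation": TCP orientation; "force": force on the tool from outside, world axes, zero at the start; "ft_torque": the same for the moment, N m; "grip_width": finger opening in mm; "gripper_force": force on a finger pad.
Only numpy, scipy, OpenCV 4.12 (cv2) and the standard library are available. Lean on these libraries where they do the work, as an engineer would, in place of code of your own. Each camera call takes 0.05 s, during which the arm holds its last target. There are 200 camera calls.

## Working session

There is one attempt and no reset: what is moved stays moved. The work goes in short steps, Python scripts to look and compute and a shell command to move; the robot and the scene stay as the last step left them, time stands still between calls to the robot, and variables do not carry over. Pictures are saved under pics/ and viewed, at most 17 in all, crops included, and the job is handed in when it is done.

```bash
mkdir -p pics; ls; cat > h.py <<'E'
import numpy as np, cv2
from rig import arm
from scipy.spatial.transform import Rotation as R
names=["transformer_mid","capacitor_mid","bracket_mid","square_tray_floor","round_dish_floor","mat_top","rack_ridge","jar_mid","spool_mid","gong_mid"]
Z=dict(transformer_mid=32,capacitor_mid=35,bracket_mid=22,square_tray_floor=5,round_dish_floor=5,mat_top=3,rack_ridge=48,jar_mid=32,spool_mid=20,gong_mid=14)
def save(f,n): cv2.imwrite(f"pics/{n}.png",f["image"][:,:,::-1])
def ray(f,px,st=None):
    K=f["K"]
    if "rvec" in f:
        Rm=cv2.Rodrigues(np.array(f["rvec"],float))[0]; t=np.array(f["tvec"],float).ravel()
        d=np.linalg.inv(K)@[px[0],px[1],1]
        return -Rm.T@t, Rm.T@d
    x=(px[0]-K[0][2])/K[0][0]; y=(px[1]-K[1][2])/K[1][1]; r=np.hypot(x,y)+1e-12
    d=np.array([x/r*np.sin(r),y/r*np.sin(r),np.cos(r)])
    M=np.array(f["mount"]); T=R.from_quat(st["orientation"]).as_matrix()
    return np.array(st["tcp_pos"])+T@M[:3,3], T@M[:3,:3]@d
def atz(f,px,z,st=None):
    o,d=ray(f,px,st); return o+d*(z-o[2])/d[2]
def proj(f,P,st=None):
    K=np.array(f["K"]); P=np.array(P,float)
    if "rvec" in f:
        return cv2.projectPoints(P.reshape(1,3),np.array(f["rvec"],float),np.array(f["tvec"],float),K,None)[0].ravel()
    M=np.array(f["mount"]); T=R.from_quat(st["orientation"]).as_matrix()
    c=M[:3,:3].T@(T.T@(P-st["tcp_pos"])-M[:3,3]); th=np.arctan2(np.hypot(c[0],c[1]),c[2]); ph=np.arctan2(c[1],c[0])
    return np.array([K[0,2]+K[0,0]*th*np.cos(ph),K[1,2]+K[1,1]*th*np.sin(ph)])
E
python3 - <<'E'
from h import *
for c in ("top","side"):
    f=arm.grab_frame(c); save(f,c+"0")
    for n in names:
        r=arm.look_for(f,n)
        print(c,n,[(np.round(q["pixel"]),round(q["p"],2),atz(f,q["pixel"],Z[n]).round()) for q in r[:2]])
st=arm.read_state(); print(st); print(R.from_quat(st["orientation"]).as_matrix().round(2))
E
```

```text
pics
top transformer_mid [(array([226., 237.]), 0.55, array([485.,  86.,  32.]))]
top capacitor_mid [(array([417., 253.]), 0.97, array([ 446., -273.,   35.]))]
top bracket_mid []
top square_tray_floor [(array([415., 241.]), 0.71, array([ 469., -281.,    5.])), (array([156., 176.]), 0.56, array([607., 225.,   5.]))]
top round_dish_floor [(array([230., 224.]), 0.65, array([510.,  82.,   5.])), (array([416., 252.]), 0.47, array([ 448., -282.,    5.]))]
top mat_top [(array([153., 178.]), 0.85, array([603., 233.,   3.])), (array([415., 254.]), 0.58, array([ 443., -281.,    3.]))]
top rack_ridge [(array([332., 162.]), 0.61, array([ 621., -117.,   48.]))]
top jar_mid [(array([228., 160.]), 0.83, array([631.,  81.,  32.]))]
top spool_mid [(array([338., 245.]), 0.62, array([ 464., -126.,   20.]))]
top gong_mid [(array([155., 268.]), 0.68, array([428., 224.,  14.])), (array([232., 226.]), 0.29, array([505.,  77.,  14.]))]
side transformer_mid [(array([296., 285.]), 0.67, array([475.,  92.,  32.]))]
side capacitor_mid [(array([368., 173.]), 0.83, array([ 454., -280.,   35.]))]
side bracket_mid 
[... 637 characters left out ...]
-01,  1.19106228e-02,  3.23712943e-05,
       -1.22408801e+00, -2.88107683e-01]), 'qd': array([-0.00074587,  0.0019482 ,  0.00123858, -0.00050321,  0.00098052,
        0.00099738]), 'tau': array([ 2.28260997e-04, -5.82402956e+01,  2.93305153e+01,  7.00273633e+00,
        1.25520135e-02, -1.86219654e-05]), 'tcp_pos': array([ 214.74095656, -639.92353822,  237.56360285]), 'orientation': array([-1.61196689e-01,  9.86922300e-01, -9.50405793e-06, -1.23145545e-05]), 'force': array([-0.29123452, -0.00385347, -0.61052767]), 'ft_torque': array([-0.00382648,  0.00099105, -0.02600469]), 'gripper_force': 0.0, 'grip_width': 87.65335195256252}
[[-0.95 -0.32 -0.  ]
 [-0.32  0.95 -0.  ]
 [ 0.   -0.   -1.  ]]
```

View pics/top0.png

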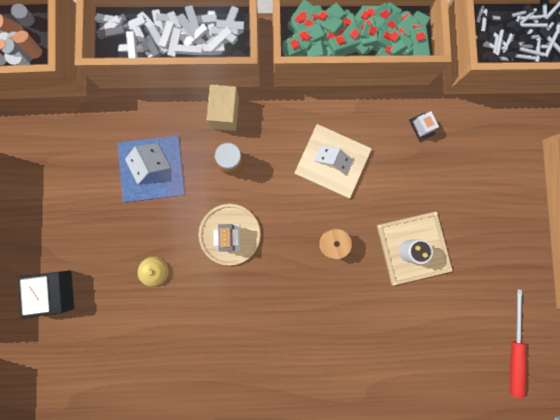

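View pics/side0.png

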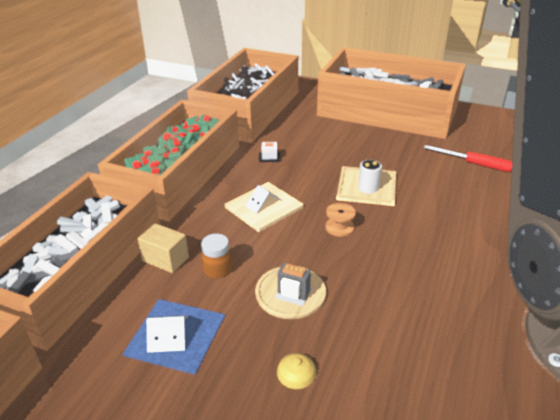

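The top view shows the bracket on the blue mat near (147,161), the transformer in the dish at (226,237), the rack at (333,160) and the capacitor in the tray at (418,252). The side view agrees. Next I move above the mat.

```bash
python3 -m handwheel '[{"rot":[0,0,0],"travel":[-0.042,0.044,0],"hand":1},{"rot":[0,0,0],"travel":[-0.042,0.044,0],"hand":1},{"rot":[0,0,0],"travel":[-0.042,0.044,0],"hand":1},{"rot":[0,0,0],"travel":[-0.042,0.044,0],"hand":1},{"rot":[0,0,0],"travel":[-0.042,0.044,0],"hand":1},{"rot":[0,0,0],"travel":[-0.042,0.044,0],"hand":1},{"rot":[0,0,0],"travel":[-0.042,0.044,0],"hand":1},{"rot":[0,0,0],"travel":[-0.042,0.044,0],"hand":1}]' 
python3 -m handwheel '[{"rot":[0,0,0],"travel":[-0.042,0.044,0],"hand":1},{"rot":[0,0,0],"travel":[-0.042,0.044,0],"hand":1},{"rot":[0,0,0],"travel":[-0.042,0.044,0],"hand":1},{"rot":[0,0,0],"travel":[-0.042,0.044,0],"hand":1},{"rot":[0,0,0],"travel":[-0.042,0.044,0],"hand":1},{"rot":[0,0,0],"travel":[-0.042,0.044,0],"hand":1},{"rot":[0,0,0],"travel":[-0.042,0.044,0],"hand":1},{"rot":[0,0,0],"travel":[0,0,0],"hand":1},{"rot":[0,0,0],"travel":[0,0,0],"hand":1}]'
python3 - <<'E'
from h import *
st=arm.read_state(); f=arm.grab_frame("wrist"); save(f,"w1"); print(np.array(f["mount"]).round(2),f["K"])
for n in ["bracket_mid","mat_top","transformer_mid","jar_mid"]:
    print(n,[(np.round(q["pixel"]),round(q["p"],2),atz(f,q["pixel"],Z[n],st).round()) for q in arm.look_for(f,n)[:2]])
E
```

```text
clock: 2.1
tcp_pos: [421.9, -197.4, 238.1]
orientation: [-0.161, 0.987, -0.0, 0.001]
force: [1.4, -0.7, 0.3]
grip_width: 88.1
gripper_force: 0.0
clock: 3.22
tcp_pos: [601.7, 186.4, 237.1]
orientation: [-0.162, 0.987, -0.0, -0.0]
force: [0.4, -0.4, -0.5]
grip_width: 87.5
gripper_force: 0.0
[[  -0.     -0.96   -0.27   72.77]
 [   1.     -0.     -0.      0.64]
 [   0.     -0.27    0.96 -147.93]
 [   0.      0.      0.      1.  ]] [[325.1922621    0.         279.80191499]
 [  0.         325.1922621  208.7781101 ]
 [  0.           0.           1.        ]]
bracket_mid [(array([318., 221.]), 0.9, array([629., 243.,  22.]))]
mat_top [(array([310., 195.]), 0.91, array([606., 227.,   3.]))]
transformer_mid []
jar_mid [(array([181., 182.]), 0.71, array([631.,  78.,  32.]))]
```

View pics/w1.png

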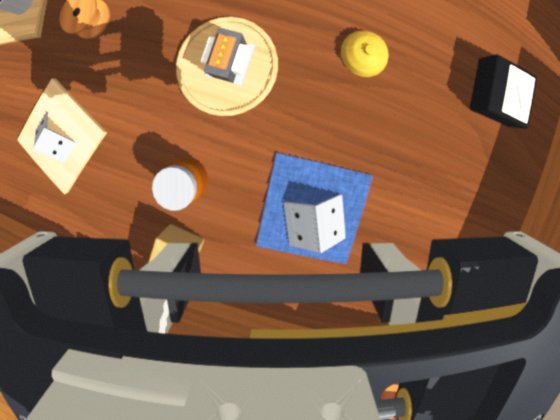

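```bash
python3 - <<'E'
from h import *
im=cv2.imread("pics/w1.png"); c=im[140:280,240:400]; cv2.imwrite("pics/c1.png",cv2.resize(c,None,fx=4.2,fy=4.2,interpolation=cv2.INTER_CUBIC))
print(arm.read_state()["joints"].round(3))
E
```

```text
[ 0.608  0.284 -0.094  0.    -1.192 -1.856]
```

View pics/c1.png

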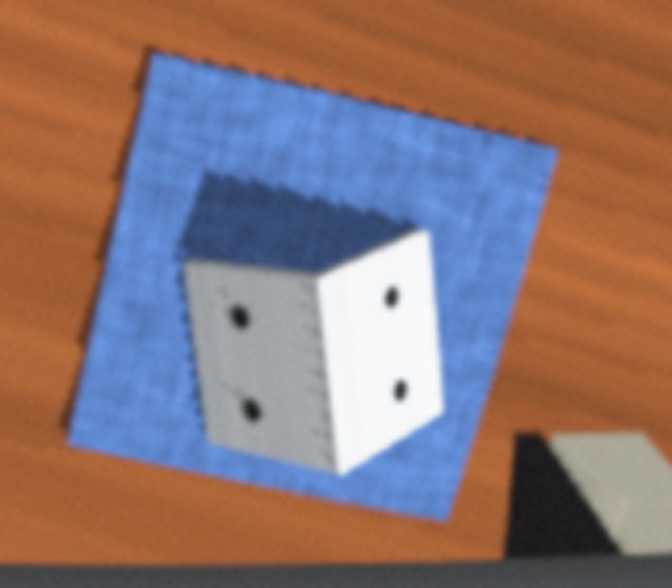

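```bash
cat >> h.py <<'E'
def yawmod(a): return (a+np.pi/2)%np.pi-np.pi/2
def delta(st,xy,dirn):
    """tool-frame shift (mm) before turning and turn about tool z so that tool y lies along world angle dirn"""
    T=R.from_quat(st["orientation"]).as_matrix()
    w=np.array([*xy,st["tcp_pos"][2]])-st["tcp_pos"]
    cur=np.arctan2(T[1,1],T[0,1]); rz=yawmod(-(dirn-cur))
    return (T.T@w).round(1), round(rz,3), R.from_quat(st["orientation"]).as_matrix().round(3).tolist()
E
python3 - <<'E'
from h import *
st=arm.read_state(); f=arm.grab_frame("wrist")
u=lambda x,y:(x/4.2+240,y/4.2+140)
P=lambda x,y,z:atz(f,u(x,y),z,st)
a=P(318,272,41);b=P(341,473,41);l1=P(186,260,3);l2=P(210,440,3);r1=P(428,230,3);r2=P(443,412,3)
ang=lambda v:np.degrees(np.arctan2(v[1],v[0]))
print(a,b,np.linalg.norm(a-b),ang(a-b),(a+b)/2)
print("low",(l1+l2+r1+r2)/4,ang(l1-l2),ang(r1-r2),np.linalg.norm(l1-r1),np.linalg.norm(l2-r2))
m=[P(*p,3) for p in[(150,52),(557,150),(447,522),(68,443)]]; print("mat",np.mean(m,0),ang(m[0]-m[3]),ang(m[1]-m[2]),np.linalg.norm(m[0]-m[3]),np.linalg.norm(m[0]-m[1]))
print(delta(st,((a+b+l1/2+l2/2+r1/2+r2/2)/4)[:2],np.arctan2(*(a-b)[1::-1])))
E
```

```text
[607.43442044 229.59121851  41.        ] [659.19894923 255.72764053  41.        ] 57.988610925699405 -153.2103387797144 [633.31668484 242.65942952  41.        ]
low [634.50480458 243.87688869   3.        ] -153.91686549336703 -153.67317049605697 71.16401230882097 71.4127872932603
mat [624.40318459 237.47597859   3.        ] -173.62401058141396 -173.93243988547633 120.12304416380249 121.6331243568822
(array([-48.8,  44.8,   0. ]), np.float64(1.426), [[-0.948, -0.317, 0.001], [-0.317, 0.948, 0.0], [-0.001, 0.0, -1.0]])
```

The ridge runs from (318,272) to (341,473) in the crop. That puts the bracket at about (634,243), with the ridge at 26.5°. Next I turn and descend.

```bash
python3 -m handwheel '[{"rot":[0,0,0],"travel":[-0.0245,0.0225,0],"hand":1},{"rot":[0,0,0],"travel":[-0.0245,0.0225,0],"hand":1},{"rot":[0,0,-0.1716],"travel":[0,0,0],"hand":1},{"rot":[0,0,-0.1716],"travel":[0,0,0],"hand":1},{"rot":[0,0,-0.1716],"travel":[0,0,0],"hand":1},{"rot":[0,0,-0.1716],"travel":[0,0,0],"hand":1},{"rot":[0,0,-0.1716],"travel":[0,0,0],"hand":1},{"rot":[0,0,-0.1716],"travel":[0,0,0],"hand":1},{"rot":[0,0,-0.1716],"travel":[0,0,0],"hand":1},{"rot":[0,0,-0.1716],"travel":[0,0,0],"hand":1},{"rot":[0,0,-0.1716],"travel":[0,0,0],"hand":1},{"rot":[0,0,-0.1716],"travel":[0,0,0],"hand":1}]'
python3 -m handwheel '[{"rot":[0,0,0],"travel":[0,0,0.04],"hand":1},{"rot":[0,0,0],"travel":[0,0,0.04],"hand":1},{"rot":[0,0,0],"travel":[0,0,0.04],"hand":1},{"rot":[0,0,0],"travel":[0,0,0],"hand":1},{"rot":[0,0,0],"travel":[0,0,0],"hand":1}]'
python3 - <<'E'
from h import *
st=arm.read_state(); f=arm.grab_frame("wrist"); save(f,"w2")
T=R.from_quat(st["orientation"]).as_matrix();print(st["joints"].round(2),"tooly",np.degrees(np.arctan2(T[1,1],T[0,1])))
print([(np.round(q["pixel"]),round(q["p"],2),atz(f,q["pixel"],Z["bracket_mid"]+6,st).round()) for q in arm.look_for(f,"bracket_mid")[:2]])
E
```

```text
clock: 5.03
tcp_pos: [634.2, 243.9, 237.9]
orientation: [0.853, -0.521, 0.0, -0.0]
force: [0.6, 0.9, -0.3]
grip_width: 87.7
gripper_force: 0.0
clock: 5.65
tcp_pos: [635.2, 244.6, 119.4]
orientation: [0.852, -0.523, 0.001, -0.001]
force: [-0.1, -0.1, 0.7]
grip_width: 87.6
gripper_force: 0.0
[ 0.65  0.45 -0.12  0.   -0.99 -0.19] tooly -153.1203120324443
[(array([285., 206.]), 0.62, array([635., 236.,  28.]))]
```

View pics/w2.png

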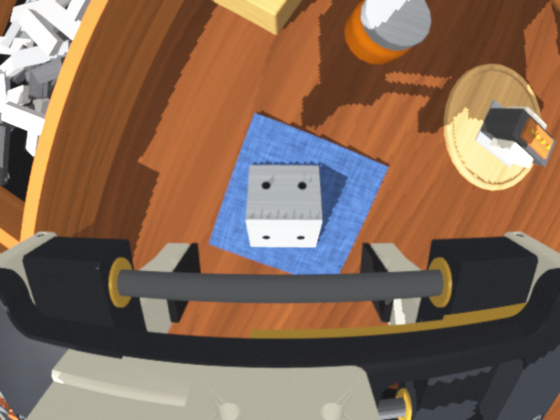

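The ridge spans (247,218) to (322,218), square to and centred between the fingers. Next I descend, grip and lift.

```bash
python3 -m handwheel '[{"rot":[0,0,0],"travel":[0,0,0.03],"hand":1},{"rot":[0,0,0],"travel":[0,0,0.03],"hand":1},{"rot":[0,0,0],"travel":[0,0,0.024],"hand":1},{"rot":[0,0,0],"travel":[0,0,0.01],"hand":1},{"rot":[0,0,0],"travel":[0,0,0],"hand":1},{"rot":[0,0,0],"travel":[0,0,0],"hand":-1},{"rot":[0,0,0],"travel":[0,0,0],"hand":-1},{"rot":[0,0,0],"travel":[0,0,0],"hand":-1},{"rot":[0,0,0],"travel":[0,0,0],"hand":-1},{"rot":[0,0,0],"travel":[0,0,0],"hand":-1},{"rot":[0,0,0],"travel":[0,0,0],"hand":-1}]' 30
python3 -m handwheel '[{"rot":[0,0,0],"travel":[0,0,0],"hand":-1},{"rot":[0,0,0],"travel":[0,0,-0.02],"hand":-1},{"rot":[0,0,0],"travel":[0,0,-0.04],"hand":-1},{"rot":[0,0,0],"travel":[0,0,-0.06],"hand":-1},{"rot":[0,0,0],"travel":[0,0,-0.06],"hand":-1},{"rot":[0,0,0],"travel":[0,0,0],"hand":-1},{"rot":[0,0,0],"travel":[0,0,0],"hand":-1}]'
python3 - <<'E'
from h import *
st=arm.read_state()
print(delta(st,(600,-117),0))
E
```

```text
clock: 7.12
tcp_pos: [634.2, 244.5, 23.9]
orientation: [0.852, -0.523, 0.0, -0.0]
force: [-1.1, -0.9, 3.8]
grip_width: 55.2
gripper_force: 30.0
clock: 8.0
tcp_pos: [633.6, 244.4, 202.8]
orientation: [0.852, -0.524, -0.0, 0.0]
force: [-0.5, 0.3, -2.5]
grip_width: 55.5
gripper_force: 30.0
(array([ 3.073e+02,  1.932e+02, -1.000e-01]), np.float64(0.469), [[0.452, -0.892, -0.001], [-0.892, -0.452, 0.0], [-0.001, 0.001, -1.0]])
```

```bash
python3 -m handwheel '[{"rot":[0,0,0],"travel":[0.02,0.012,0],"hand":-1},{"rot":[0,0,0],"travel":[0.04,0.025,0],"hand":-1},{"rot":[0,0,0],"travel":[0.045,0.03,0],"hand":-1},{"rot":[0,0,0],"travel":[0.045,0.03,0],"hand":-1},{"rot":[0,0,0],"travel":[0.045,0.03,0],"hand":-1},{"rot":[0,0,0],"travel":[0.045,0.03,0],"hand":-1},{"rot":[0,0,0],"travel":[0.04,0.025,0],"hand":-1},{"rot":[0,0,0],"travel":[0.02,0.01,0],"hand":-1},{"rot":[0,0,0],"travel":[0,0,0],"hand":-1},{"rot":[0,0,0],"travel":[0,0,0],"hand":-1}]'
python3 - <<'E'
from h import *
st=arm.read_state(); f=arm.grab_frame("wrist"); save(f,"w3")
import pickle; pickle.dump((st,f),open("w3.pkl","wb"))
for n in ["rack_ridge","bracket_mid"]: print(n,[(np.round(q["pixel"]),round(q["p"],2),atz(f,q["pixel"],44,st).round()) for q in arm.look_for(f,n)[:2]])
E
```

```text
clock: 9.25
tcp_pos: [597.8, -110.0, 202.4]
orientation: [0.852, -0.524, -0.001, 0.001]
force: [-0.0, -0.1, -1.7]
grip_width: 55.1
gripper_force: 30.0
rack_ridge [(array([261., 154.]), 0.98, array([ 631., -137.,   44.]))]
bracket_mid []
```

View pics/w3.png

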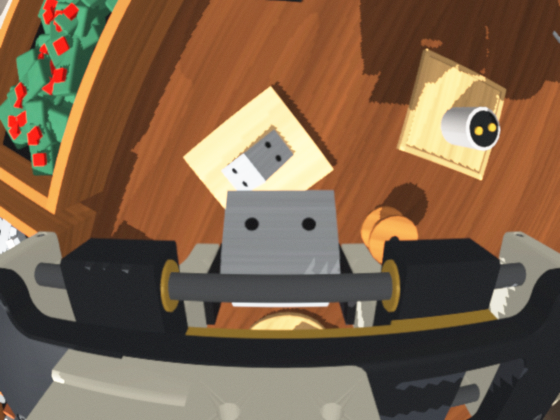

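The rack is visible at about (258,158), not hidden by the held bracket. I crop it to measure the ridge.

```bash
python3 - <<'E'
import cv2
im=cv2.imread("pics/w3.png"); c=im[80:220,170:345]; cv2.imwrite("pics/c3.png",cv2.resize(c,None,fx=4.2,fy=4.2,interpolation=cv2.INTER_CUBIC))
E
```

```text
(no output)
```

View pics/c3.png

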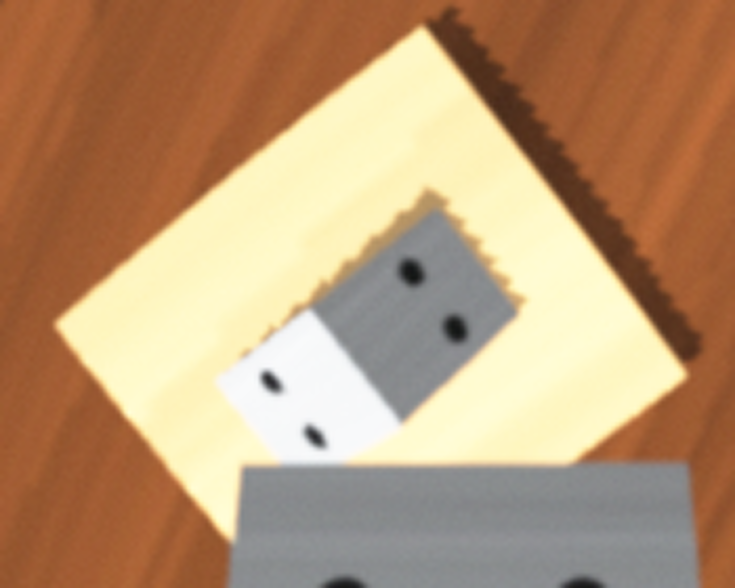

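```bash
python3 - <<'E'
from h import *
import pickle; st,f=pickle.load(open("w3.pkl","rb"))
P=lambda x,y,z:atz(f,(x/4.2+170,y/4.2+80),z,st)
ang=lambda v:np.degrees(np.arctan2(v[1],v[0])); n=np.linalg.norm
a=P(312,308,48);b=P(402,422,48);c=P(436,208,10);d=P(519,314,10);e=P(218,379,10)
print(a,b,n(a-b),ang(a-b),(a+b)/2); print(ang(c-d),n(c-d),n(c-e),"mid",(d+e)/2)
A=P(425,25,10);B=P(55,325,10);C=P(688,376,10); print("board",(B+C)/2,n(A-B),n(A-C),ang(A-C),ang(A-B)-90)
# held bracket ridge offset rel. tcp: visible lower edge of far side
t=P(242,464,0); 
T=R.from_quat(st["orientation"]).as_matrix(); o=st["tcp_pos"]
for s in (P(242,464,202.4-21),P(688,464,202.4-21)): print("held low edge in tool",T.T@(s-o))
m=((a+b)/2+(d+e)/2+(B+C)/2)/3; print(m, delta(st,m[:2],np.arctan2(*(a-b)[1::-1])))
f2=arm.grab_frame("top")
for q in ((m[0],m[1],48),):print(proj(f2,q))
r=arm.look_for(f2,"rack_ridge");print(r[:1])
E
```

```text
[ 645.4696244  -131.81441374   48.        ] [ 616.04362805 -117.58218479   48.        ] 32.687086167007706 -25.81127812498917 [ 630.75662623 -124.69829927   48.        ]
-25.273224867009542 33.62001995750847 70.017527393197 mid [ 630.75210091 -123.92381859   10.        ]
board [ 630.39585252 -123.85063995   10.        ] 120.46930863319602 109.98800924574813 -26.005511908145543 -205.63423484686513
held low edge in tool [ 34.95145737 -27.9328748   20.94955675]
held low edge in tool [34.91812285 29.02834129 21.04869168]
[ 630.63485989 -124.15758593   22.66666667] (array([ 27.4, -23. ,  -0.1]), np.float64(0.919), [[0.452, -0.892, -0.002], [-0.892, -0.452, -0.0], [-0.001, 0.002, -1.0]])
[336.16344552 156.81096822]
[{'pixel': [312.2, 172.4], 'p': 0.82}]
```

```bash
python3 -m handwheel '[{"rot":[0,0,0],"travel":[0.0137,-0.0115,0],"hand":-1},{"rot":[0,0,0],"travel":[0.0137,-0.0115,0],"hand":-1},{"rot":[0,0,0.184],"travel":[0,0,0],"hand":-1},{"rot":[0,0,0.184],"travel":[0,0,0],"hand":-1},{"rot":[0,0,0.184],"travel":[0,0,0],"hand":-1},{"rot":[0,0,0.184],"travel":[0,0,0],"hand":-1},{"rot":[0,0,0.184],"travel":[0,0,0],"hand":-1},{"rot":[0,0,0],"travel":[0,0,0.04],"hand":-1},{"rot":[0,0,0],"travel":[0,0,0.04],"hand":-1},{"rot":[0,0,0],"travel":[0,0,0.03],"hand":-1},{"rot":[0,0,0],"travel":[0,0,0.01],"hand":-1},{"rot":[0,0,0],"travel":[0,0,0],"hand":-1}]'
python3 -m handwheel '[{"rot":[0,0,0],"travel":[0,0,0],"hand":-1},{"rot":[0,0,0],"travel":[0,0,0],"hand":-1}]'
python3 - <<'E'
from h import *
st=arm.read_state(); T=R.from_quat(st["orientation"]).as_matrix()
print(delta(st,(630.6,-124.2),np.radians(-25.8)))
f=arm.grab_frame("side"); c=f["image"][150:270,190:330]; cv2.imwrite("pics/s4.png",cv2.resize(c[:,:,::-1],None,fx=4,fy=4,interpolation=cv2.INTER_CUBIC))
E
```

```text
clock: 11.0
tcp_pos: [631.5, -123.7, 83.5]
orientation: [-0.531, 0.847, 0.0, -0.0]
force: [-0.1, 0.8, -1.5]
grip_width: 55.4
gripper_force: 30.0
clock: 11.25
tcp_pos: [632.2, -123.9, 85.0]
orientation: [-0.531, 0.847, -0.001, 0.001]
force: [-0.1, 0.1, -1.4]
grip_width: 55.8
gripper_force: 30.0
(array([ 1. ,  1.3, -0. ]), np.float64(-0.001), [[-0.436, -0.9, 0.002], [-0.9, 0.436, 0.0], [-0.001, -0.002, -1.0]])
```

View pics/s4.png

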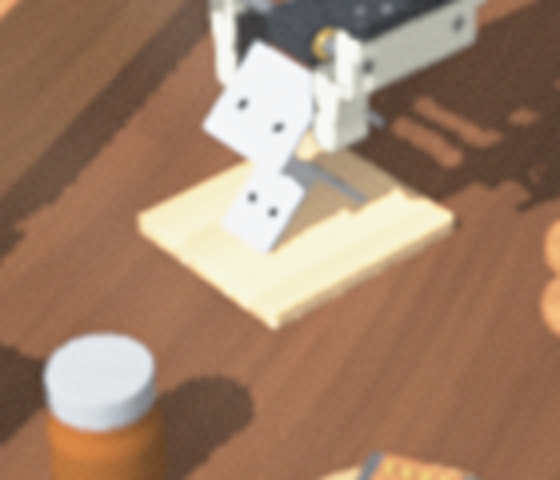

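The side crop shows the held bracket above the rack, but its face looks rolled about the finger line. I check this in the wrist view.

```bash
python3 - <<'E'
from h import *
st=arm.read_state(); f=arm.grab_frame("wrist")
c=f["image"][170:320,200:360]; cv2.imwrite("pics/w5.png",cv2.resize(c[:,:,::-1],None,fx=4,fy=4,interpolation=cv2.INTER_CUBIC))
T=R.from_quat(st["orientation"]).as_matrix(); o=np.array(st["tcp_pos"])
for ph in (-30,-20,-10,0,10,20,30):
    S=R.from_euler("y",ph,degrees=True).as_matrix(); out=[]
    for p in ((35.4,28,20.9),(0,28,-17.1),(-35.4,28,20.9)):
        q=S@(np.array(p)-[0,0,-8])+[0,0,-8]   # roll about grasp point
        out.append((proj(f,o+T@q,st)-[200,170])*4)
    print(ph,np.round(out).tolist())
E
```

```text
-30 [[505.0, 187.0], [559.0, 414.0], [513.0, 672.0]]
-20 [[510.0, 147.0], [559.0, 428.0], [507.0, 630.0]]
-10 [[517.0, 111.0], [559.0, 441.0], [503.0, 584.0]]
0 [[524.0, 81.0], [558.0, 453.0], [499.0, 536.0]]
10 [[533.0, 58.0], [557.0, 465.0], [497.0, 487.0]]
20 [[544.0, 43.0], [555.0, 474.0], [495.0, 436.0]]
30 [[556.0, 39.0], [553.0, 482.0], [495.0, 386.0]]
```

View pics/w5.png

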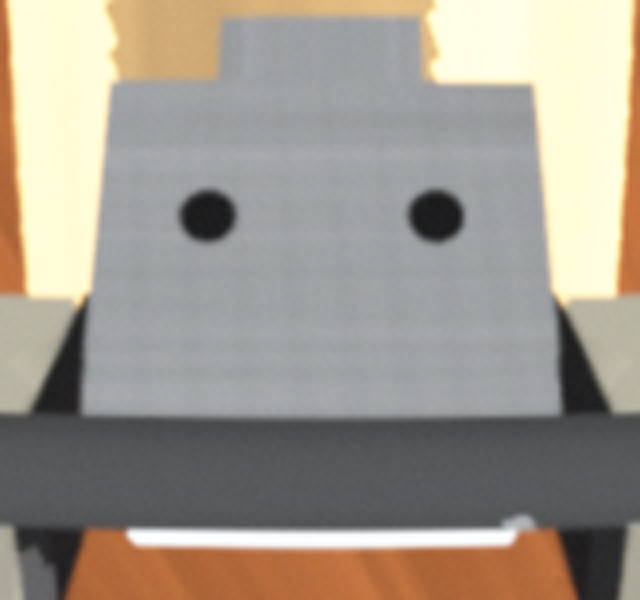

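The far edge is at row 83 and the near edge at row 545, which matches zero roll. The rack spans columns 222–420 and the bracket 112–535, so they are centred lengthwise. Only the lateral offset is left to check.

```bash
python3 - <<'E'
from h import *
st=arm.read_state(); f=arm.grab_frame("wrist")
T=R.from_quat(st["orientation"]).as_matrix(); o=np.array(st["tcp_pos"])
for x in (222,420): print((T.T@(atz(f,(x/4+200,17/4+170),10,st)-o)).round(1))
for x in (112,535): print((T.T@(atz(f,(x/4+200,83/4+170),o[2]-20.9,st)-o)).round(1))
E
```

```text
[ 34.9 -16.3  74.5]
[34.9 18.  74.5]
[ 35.1 -27.2  20.9]
[35.1 29.4 20.8]
```

Aligned to within 0.3 mm, so I lower it.

```bash
python3 -m handwheel '[{"rot":[0,0,0],"travel":[0,0,0.02],"hand":-1},{"rot":[0,0,0],"travel":[0,0,0.015],"hand":-1},{"rot":[0,0,0],"travel":[0,0,0.006],"hand":-1},{"rot":[0,0,0],"travel":[0,0,0.003],"hand":-1},{"rot":[0,0,0],"travel":[0,0,0],"hand":-1},{"rot":[0,0,0],"travel":[0,0,0],"hand":-1}]'
python3 -m handwheel '[{"rot":[0,0,0],"travel":[0,0,0.0015],"hand":-1},{"rot":[0,0,0],"travel":[0,0,0],"hand":-1}]'
python3 -m handwheel '[{"rot":[0,0,0],"travel":[0,0,0.0015],"hand":-1},{"rot":[0,0,0],"travel":[0,0,0],"hand":-1}]'
```

```text
clock: 12.15
tcp_pos: [631.7, -123.9, 40.1]
orientation: [-0.531, 0.847, -0.0, 0.0]
force: [-0.1, -0.8, -1.6]
grip_width: 55.4
gripper_force: 30.0
clock: 12.4
tcp_pos: [631.4, -123.9, 38.1]
orientation: [-0.531, 0.847, -0.0, 0.0]
force: [-0.0, 0.2, -1.3]
grip_width: 55.2
gripper_force: 30.0
clock: 12.65
tcp_pos: [632.0, -123.7, 37.1]
orientation: [-0.531, 0.847, -0.0, 0.001]
force: [-0.5, 2.0, 2.5]
grip_width: 55.2
gripper_force: 30.0
```

```bash
python3 -m handwheel '[{"rot":[0,0,0],"travel":[0,0,0.001],"hand":-1},{"rot":[0,0,0],"travel":[0,0,0],"hand":-1}]'
python3 -m handwheel '[{"rot":[0,0,0],"travel":[0,0,0],"hand":0.35},{"rot":[0,0,0],"travel":[0,0,0],"hand":0.6},{"rot":[0,0,0],"travel":[0,0,0],"hand":1},{"rot":[0,0,0],"travel":[0,0,0],"hand":1},{"rot":[0,0,0],"travel":[0,0,0],"hand":1},{"rot":[0,0,0],"travel":[0,0,-0.02],"hand":1},{"rot":[0,0,0],"travel":[0,0,-0.04],"hand":1},{"rot":[0,0,0],"travel":[0,0,-0.05],"hand":1},{"rot":[0,0,0],"travel":[0,0,-0.05],"hand":1},{"rot":[0,0,0],"travel":[0,0,0],"hand":1},{"rot":[0,0,0],"travel":[0,0,0],"hand":1}]'
python3 - <<'E'
from h import *
st=arm.read_state(); f=arm.grab_frame("wrist"); s=arm.grab_frame("side")
a=cv2.resize(f["image"][120:320,180:380],(560,560),interpolation=cv2.INTER_CUBIC)
b=cv2.resize(s["image"][170:240,210:310],(240*10//7*1,240),interpolation=cv2.INTER_CUBIC)
cv2.imwrite("pics/w6.png",a[:,:,::-1])
T=R.from_quat(st["orientation"]).as_matrix();o=np.array(st["tcp_pos"]); C=np.array([631.8,-123.8,0])
tx=T[:,0];ty=T[:,1]
for nm,(x,y,z) in dict(lowA=(35.4,28,15.7),lowB=(35.4,-28,15.7),ridgeA=(0,28,53.7),ridgeB=(0,-28,53.7),nearA=(-35.4,28,15.7),rack=(35.4,17,10),rackB=(35.4,-17,10)).items():
    print(nm,((proj(f,C+tx*x+ty*y+[0,0,z],st)-[180,120])*2.8).round())
E
```

```text
clock: 12.9
tcp_pos: [632.4, -123.6, 36.7]
orientation: [-0.531, 0.847, -0.001, 0.001]
force: [-1.1, 3.8, 7.1]
grip_width: 55.4
gripper_force: 30.0
clock: 14.28
tcp_pos: [631.0, -123.8, 195.4]
orientation: [-0.531, 0.847, 0.0, 0.0]
force: [-0.1, 0.0, -0.9]
grip_width: 88.0
gripper_force: 0.0
lowA [353. 103.]
lowB [198. 103.]
ridgeA [361. 224.]
ridgeB [190. 224.]
nearA [350. 290.]
rack [322. 101.]
rackB [230. 101.]
```

View pics/w6.png

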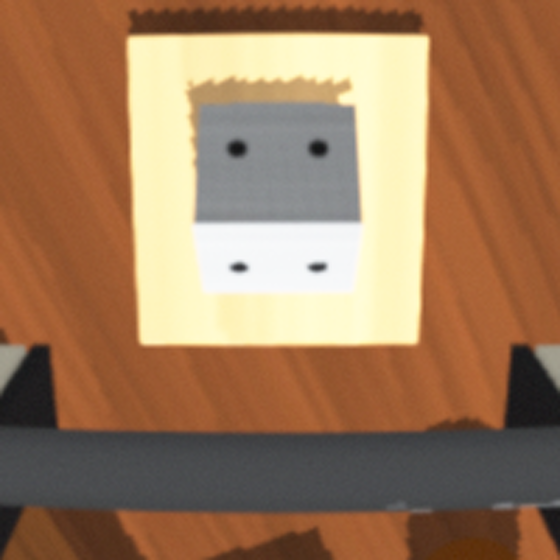

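The bracket is nested: the ridge is at row 222, the low edges at 103 and 292 (predicted 224, 103 and 290), and it is centred on the board. Next I go to the capacitor.

```bash
python3 -m handwheel '[{"rot":[0,0,0],"travel":[0.03,0.0135,0],"hand":1},{"rot":[0,0,0],"travel":[0.045,0.02,0],"hand":1},{"rot":[0,0,0],"travel":[0.05,0.022,0],"hand":1},{"rot":[0,0,0],"travel":[0.05,0.022,0],"hand":1},{"rot":[0,0,0],"travel":[0.038,0.015,0],"hand":1},{"rot":[0,0,0],"travel":[0,0,0],"hand":1},{"rot":[0,0,0],"travel":[0,0,0],"hand":1}]'
python3 - <<'E'
from h import *
import pickle
st=arm.read_state(); f=arm.grab_frame("wrist"); save(f,"w7"); pickle.dump((st,f),open("w7.pkl","wb"))
print(st["joints"].round(2))
for n,z in (("capacitor_mid",35),("square_tray_floor",5),("spool_mid",20),("transformer_mid",32)): print(n,[(np.round(q["pixel"]),round(q["p"],2),atz(f,q["pixel"],z,st).round()) for q in arm.look_for(f,n)[:2]])
E
```

```text
clock: 15.25
tcp_pos: [455.1, -275.4, 194.9]
orientation: [-0.531, 0.847, 0.0, -0.0]
force: [-0.3, -0.3, -0.4]
grip_width: 87.4
gripper_force: 0.0
[-0.18  0.16 -0.36 -0.   -1.05 -0.28]
capacitor_mid [(array([288., 197.]), 0.88, array([ 448., -270.,   35.])), (array([213., 333.]), 0.69, array([ 598., -160.,   35.]))]
square_tray_floor [(array([274., 177.]), 0.71, array([ 455., -289.,    5.]))]
spool_mid [(array([329., 316.]), 0.95, array([ 468., -114.,   20.]))]
transformer_mid [(array([205., 332.]), 0.23, array([ 608., -164.,   32.]))]
```

View pics/w7.png

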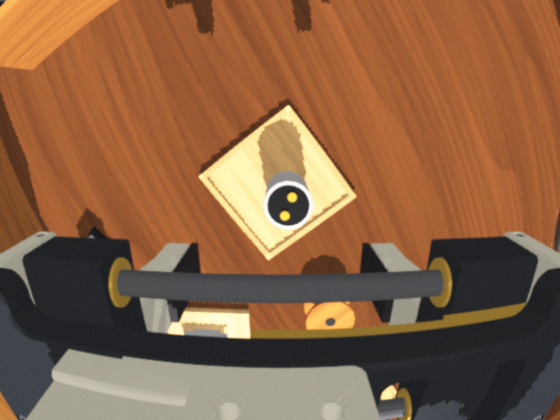

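The can's top is centred at (288,203). The tray's outer corners are near (288,105), (355,193), (268,260) and (200,178).

```bash
python3 - <<'E'
from h import *
import pickle; st,f=pickle.load(open("w7.pkl","rb"))
g=cv2.cvtColor(f["image"],cv2.COLOR_RGB2GRAY)
k=np.zeros_like(g); k[170:240,255:325]=255
cs=cv2.findContours(((g<70)&(k>0)).astype(np.uint8),cv2.RETR_EXTERNAL,cv2.CHAIN_APPROX_NONE)[0]
c=max(cs,key=cv2.contourArea); e=cv2.fitEllipse(c); print(e)
cap=atz(f,e[0],63,st); print("cap",cap)
q=[atz(f,p,9,st) for p in((288,105),(355,193),(268,260),(200,178))]
n=np.linalg.norm; print("tray",np.mean(q,0),[n(q[i]-q[i-1]).round(1) for i in range(4)],[np.degrees(np.arctan2(*(q[i]-q[i-1])[1::-1])).round(1) for i in range(4)])
print(delta(st,cap[:2],np.arctan2((q[1]-q[0])[1],(q[1]-q[0])[0])))
E
```

```text
((287.9397277832031, 205.10223388671875), (37.34750747680664, 38.51858139038086), 87.36368560791016)
cap [ 449.09994275 -269.56403734   63.        ]
tray [ 454.70652526 -279.66362559    9.        ] [np.float64(119.4), np.float64(116.5), np.float64(121.6), np.float64(117.9)] [np.float64(-167.0), np.float64(102.5), np.float64(13.6), np.float64(-78.6)]
(array([-2.6,  8. ,  0. ]), np.float64(0.901), [[-0.436, -0.9, -0.001], [-0.9, 0.436, 0.0], [0.0, 0.001, -1.0]])
```

```bash
python3 -m handwheel '[{"rot":[0,0,0],"travel":[-0.0026,0.008,0.03],"hand":1},{"rot":[0,0,0],"travel":[0,0,0.045],"hand":1},{"rot":[0,0,0],"travel":[0,0,0.045],"hand":1},{"rot":[0,0,0],"travel":[0,0,0.03],"hand":1},{"rot":[0,0,0],"travel":[0,0,0.015],"hand":1},{"rot":[0,0,0],"travel":[0,0,0],"hand":1},{"rot":[0,0,0],"travel":[0,0,0],"hand":-0.0},{"rot":[0,0,0],"travel":[0,0,0],"hand":-0.1},{"rot":[0,0,0],"travel":[0,0,0],"hand":-1},{"rot":[0,0,0],"travel":[0,0,0],"hand":-1},{"rot":[0,0,0],"travel":[0,0,0],"hand":-1},{"rot":[0,0,0],"travel":[0,0,0],"hand":-1}]' 20
python3 -m handwheel '[{"rot":[0,0,0],"travel":[0,0,0],"hand":-1},{"rot":[0,0,0],"travel":[0,0,0],"hand":-1},{"rot":[0,0,0],"travel":[0,0,-0.02],"hand":-1},{"rot":[0,0,0],"travel":[0,0,-0.04],"hand":-1},{"rot":[0,0,0],"travel":[0,0,-0.05],"hand":-1},{"rot":[0,0,0],"travel":[0,0,-0.05],"hand":-1},{"rot":[0,0,0],"travel":[0,0,0],"hand":-1},{"rot":[0,0,0],"travel":[0,0,0],"hand":-1}]'
python3 - <<'E'
from h import *
st=arm.read_state(); f=arm.grab_frame("wrist"); save(f,"w8")
print(delta(st,(624.4,237.5),0))
for n in ["mat_top"]: print([(np.round(q["pixel"]),round(q["p"],2)) for q in arm.look_for(f,n)[:2]])
E
```

```text
clock: 17.0
tcp_pos: [449.4, -269.5, 30.8]
orientation: [-0.531, 0.847, -0.0, 0.0]
force: [-0.5, 0.6, 2.7]
grip_width: 44.4
gripper_force: 20.0
clock: 18.0
tcp_pos: [448.6, -269.1, 189.8]
orientation: [-0.531, 0.847, 0.001, -0.0]
force: [-1.2, 0.2, -2.0]
grip_width: 44.3
gripper_force: 20.0
(array([-5.326e+02,  6.280e+01,  3.000e-01]), np.float64(-0.451), [[-0.436, -0.9, -0.001], [-0.9, 0.436, 0.001], [-0.0, 0.001, -1.0]])
[]
```

```bash
python3 -m handwheel '[{"rot":[0,0,0],"travel":[-0.02,0.002,0],"hand":-1},{"rot":[0,0,0],"travel":[-0.04,0.005,0],"hand":-1},{"rot":[0,0,0],"travel":[-0.0505,0.006,0],"hand":-1},{"rot":[0,0,0],"travel":[-0.0505,0.006,0],"hand":-1},{"rot":[0,0,0],"travel":[-0.0505,0.006,0],"hand":-1},{"rot":[0,0,0],"travel":[-0.0505,0.006,0],"hand":-1},{"rot":[0,0,0],"travel":[-0.0505,0.006,0],"hand":-1},{"rot":[0,0,0],"travel":[-0.0505,0.006,0],"hand":-1},{"rot":[0,0,0],"travel":[-0.0505,0.006,0],"hand":-1},{"rot":[0,0,0],"travel":[-0.0505,0.006,0],"hand":-1},{"rot":[0,0,0],"travel":[-0.045,0.005,0],"hand":-1},{"rot":[0,0,0],"travel":[-0.024,0.003,0],"hand":-1}]'
python3 -m handwheel '[{"rot":[0,0,0],"travel":[0,0,0],"hand":-1},{"rot":[0,0,0],"travel":[0,0,0.05],"hand":-1},{"rot":[0,0,0],"travel":[0,0,0.05],"hand":-1},{"rot":[0,0,0],"travel":[0,0,0.03],"hand":-1},{"rot":[0,0,0],"travel":[0,0,0.01],"hand":-1},{"rot":[0,0,0],"travel":[0,0,0],"hand":-1},{"rot":[0,0,0],"travel":[0,0,0],"hand":-1}]'
python3 - <<'E'
from h import *
st=arm.read_state(); print(delta(st,(624.4,237.5),0)[:2],st["tcp_pos"])
E
```

```text
clock: 19.6
tcp_pos: [624.7, 239.5, 188.1]
orientation: [-0.532, 0.847, -0.0, -0.002]
force: [0.7, -1.1, -2.3]
grip_width: 44.7
gripper_force: 20.0
clock: 20.48
tcp_pos: [625.8, 238.0, 52.3]
orientation: [-0.531, 0.847, -0.0, 0.001]
force: [0.2, 0.4, -1.7]
grip_width: 44.9
gripper_force: 20.0
(array([ 1.,  1., -0.]), np.float64(-0.451)) [625.76478383 237.95136499  52.28593504]
```

```bash
python3 -m handwheel '[{"rot":[0,0,0],"travel":[0.001,0.001,0.015],"hand":-1},{"rot":[0,0,0],"travel":[0,0,0.006],"hand":-1},{"rot":[0,0,0],"travel":[0,0,0],"hand":-1},{"rot":[0,0,0],"travel":[0,0,0.001],"hand":-1},{"rot":[0,0,0],"travel":[0,0,0],"hand":-1}]'
python3 -m handwheel '[{"rot":[0,0,0],"travel":[0,0,0.0015],"hand":-1},{"rot":[0,0,0],"travel":[0,0,0],"hand":-1}]'
```

```text
clock: 21.1
tcp_pos: [623.5, 237.3, 28.6]
orientation: [-0.531, 0.847, 0.0, 0.0]
force: [-0.4, 0.9, -0.7]
grip_width: 44.6
gripper_force: 20.0
clock: 21.35
tcp_pos: [623.5, 237.3, 28.6]
orientation: [-0.531, 0.847, -0.0, 0.0]
force: [-5.0, -0.7, 11.1]
grip_width: 44.6
gripper_force: 20.0
```

```bash
python3 -m handwheel '[{"rot":[0,0,0],"travel":[0,0,-0.001],"hand":0.2},{"rot":[0,0,0],"travel":[0,0,0],"hand":0.6},{"rot":[0,0,0],"travel":[0,0,0],"hand":1},{"rot":[0,0,0],"travel":[0,0,0],"hand":1},{"rot":[0,0,0],"travel":[0,0,0],"hand":1},{"rot":[0,0,0],"travel":[0,0,-0.02],"hand":1},{"rot":[0,0,0],"travel":[0,0,-0.045],"hand":1},{"rot":[0,0,0],"travel":[0,0,-0.05],"hand":1},{"rot":[0,0,0],"travel":[0,0,-0.05],"hand":1}]'
python3 -m handwheel '[{"rot":[0,0,0],"travel":[0.03,0.01,0],"hand":1},{"rot":[0,0,0],"travel":[0.045,0.014,0],"hand":1},{"rot":[0,0,0],"travel":[0.045,0.014,0],"hand":1},{"rot":[0,0,0],"travel":[0.045,0.014,0],"hand":1},{"rot":[0,0,0],"travel":[0.03,0.008,0],"hand":1},{"rot":[0,0,0],"travel":[0,0,0],"hand":1},{"rot":[0,0,0],"travel":[0,0,0],"hand":1}]'
python3 - <<'E'
from h import *
import pickle
st=arm.read_state(); f=arm.grab_frame("wrist"); pickle.dump((st,f),open("w9.pkl","wb"))
p=arm.look_for(f,"transformer_mid"); print(p[:2],[atz(f,q["pixel"],32,st) for q in p[:1]])
p=arm.look_for(f,"capacitor_mid"); print(p[:2],[atz(f,q["pixel"],33,st) for q in p[:1]])
cv2.imwrite("pics/w9.png",cv2.resize(f["image"][90:270,160:400,::-1],None,fx=3.3,fy=3.3,interpolation=cv2.INTER_CUBIC))
E
```

```text
clock: 22.48
tcp_pos: [623.3, 237.1, 194.6]
orientation: [-0.531, 0.847, -0.0, -0.0]
force: [1.0, 0.2, -0.4]
grip_width: 87.6
gripper_force: 0.0
clock: 23.35
tcp_pos: [485.0, 88.2, 193.5]
orientation: [-0.531, 0.847, -0.0, 0.001]
force: [0.5, 0.5, -0.2]
grip_width: 87.7
gripper_force: 0.0
[{'pixel': [277.0, 192.4], 'p': 0.74}] [array([486.14712188,  85.24677982,  32.        ])]
[{'pixel': [233.2, 326.6], 'p': 0.54}] [array([601.60854573, 205.54111584,  33.        ])]
```

View pics/w9.png

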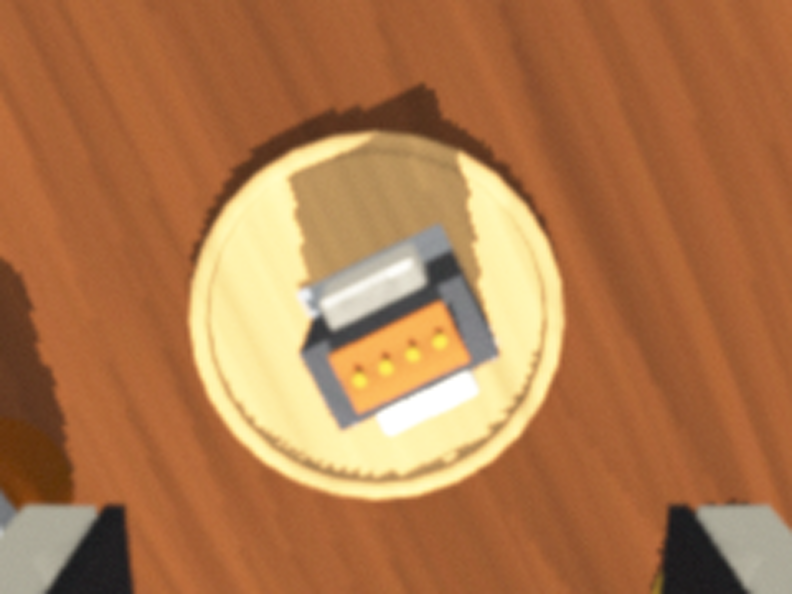

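The core's top corners are at (303,352), (345,430), (498,355) and (457,278) in the crop. The dish rim spans columns 189–565 and rows 130–500.

```bash
python3 - <<'E'
from h import *
import pickle; st,f=pickle.load(open("w9.pkl","rb"))
P=lambda x,y,z:atz(f,(x/3.3+160,y/3.3+90),z,st)
q=[P(*p,55) for p in((303,352),(345,430),(498,355),(457,278))]; n=np.linalg.norm
c=np.mean(q,0); v=q[2]-q[1]; print("trafo",c,n(v),n(q[1]-q[0]),np.degrees(np.arctan2(v[1],v[0])))
d=[P(*p,9) for p in((189,315),(565,315),(377,130),(377,500))]; print("dish",np.mean(d,0),(d[0]+d[1])/2,(d[2]+d[3])/2,n(d[0]-d[1]),n(d[2]-d[3]))
print(delta(st,c[:2],np.arctan2(v[1],v[0])))
E
```

```text
trafo [482.19749759  86.4877018   55.        ] 47.59415176794757 25.167071560608957 -178.79378063895837
dish [488.47235453  82.72468467   9.        ] [487.99807027  81.61456896   9.        ] [488.9466388   83.83480038   9.        ] 120.00661245337888 120.76094959053076
(array([ 2.7,  1.8, -0. ]), np.float64(-0.472), [[-0.436, -0.9, 0.001], [-0.9, 0.436, 0.001], [-0.001, -0.001, -1.0]])
```

```bash
python3 -m handwheel '[{"rot":[0,0,0],"travel":[0.0027,0.0018,0],"hand":1},{"rot":[0,0,-0.157],"travel":[0,0,0.02],"hand":1},{"rot":[0,0,-0.157],"travel":[0,0,0.03],"hand":1},{"rot":[0,0,-0.157],"travel":[0,0,0.035],"hand":1},{"rot":[0,0,0],"travel":[0,0,0.045],"hand":1},{"rot":[0,0,0],"travel":[0,0,0.025],"hand":1},{"rot":[0,0,0],"travel":[0,0,0.011],"hand":1},{"rot":[0,0,0],"travel":[0,0,0],"hand":1},{"rot":[0,0,0],"travel":[0,0,0],"hand":0.1},{"rot":[0,0,0],"travel":[0,0,0],"hand":-1},{"rot":[0,0,0],"travel":[0,0,0],"hand":-1},{"rot":[0,0,0],"travel":[0,0,0],"hand":-1}]' 30
python3 -m handwheel '[{"rot":[0,0,0],"travel":[0,0,0],"hand":-1},{"rot":[0,0,0],"travel":[0,0,0],"hand":-1},{"rot":[0,0,0],"travel":[0,0,-0.02],"hand":-1},{"rot":[0,0,0],"travel":[0,0,-0.04],"hand":-1},{"rot":[0,0,0],"travel":[0,0,-0.05],"hand":-1},{"rot":[0,0,0],"travel":[0,0,-0.05],"hand":-1},{"rot":[0,0,0],"travel":[0,0,0],"hand":-1},{"rot":[0,0,0],"travel":[0,0,0],"hand":-1}]'
python3 - <<'E'
from h import *
st=arm.read_state()
print(delta(st,(454.7,-279.7),np.radians(12.5)),st["joints"][5])
E
```

```text
clock: 25.0
tcp_pos: [481.9, 86.3, 27.4]
orientation: [0.714, -0.7, 0.0, -0.0]
force: [-0.6, 0.1, 1.4]
grip_width: 53.0
gripper_force: 0.0
clock: 26.0
tcp_pos: [480.4, 85.8, 185.7]
orientation: [0.714, -0.7, -0.001, 0.001]
force: [-0.8, -0.2, -4.6]
grip_width: 49.4
gripper_force: 30.0
(array([3.649e+02, 3.270e+01, 2.000e-01]), np.float64(-0.199), [[0.019, -1.0, -0.002], [-1.0, -0.019, -0.0], [0.0, 0.002, -1.0]]) -0.5598338417218396
```

```bash
python3 -m handwheel '[{"rot":[0,0,0],"travel":[0.025,0.002,0],"hand":-1},{"rot":[0,0,0],"travel":[0.045,0.004,0],"hand":-1},{"rot":[0,0,0],"travel":[0.05,0.0045,0],"hand":-1},{"rot":[0,0,0],"travel":[0.05,0.0045,0],"hand":-1},{"rot":[0,0,0],"travel":[0.05,0.0045,0],"hand":-1},{"rot":[0,0,0],"travel":[0.05,0.0045,0],"hand":-1},{"rot":[0,0,0],"travel":[0.05,0.0045,0],"hand":-1},{"rot":[0,0,-0.1],"travel":[0.03,0.003,0],"hand":-1},{"rot":[0,0,-0.1],"travel":[0.015,0.001,0],"hand":-1},{"rot":[0,0,0],"travel":[0,0,0],"hand":-1},{"rot":[0,0,0],"travel":[0,0,0],"hand":-1}]'
python3 - <<'E'
from h import *
import pickle
st=arm.read_state(); f=arm.grab_frame("wrist"); pickle.dump((st,f),open("w10.pkl","wb"))
cv2.imwrite("pics/w10.png",cv2.resize(f["image"][60:300,140:420,::-1],None,fx=2.5,fy=2.5,interpolation=cv2.INTER_CUBIC))
print(delta(st,(454.7,-279.7),np.radians(12.5))[:2])
E
```

```text
clock: 27.38
tcp_pos: [457.1, -278.8, 185.4]
orientation: [0.78, -0.626, -0.001, 0.001]
force: [-0.8, 0.1, -4.8]
grip_width: 49.6
gripper_force: 30.0
(array([0.4, 2.5, 0. ]), np.float64(-0.0))
```

View pics/w10.png

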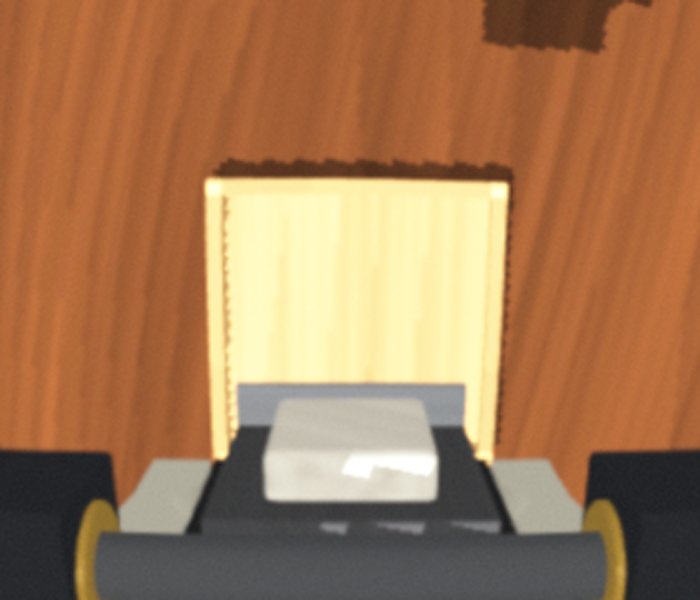

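The tray's far corners are at (206,180) and (508,183). The transformer hangs square, and its far core edge is at row 384.

```bash
python3 - <<'E'
from h import *
import pickle; st,f=pickle.load(open("w10.pkl","rb"))
T=R.from_quat(st["orientation"]).as_matrix();o=np.array(st["tcp_pos"])
P=lambda x,y,z:T.T@(atz(f,(x/2.5+140,y/2.5+60),z,st)-o)
a=P(206,180,9);b=P(508,183,9);print(a,b)
# held core lower far edge: bottom is 22.4 below tcp at grasp
for p in((238,384),(465,384)):print(P(*p,o[2]-22.4))
E
```

```text
[ 60.85712246 -56.96638089 176.19923293] [ 59.79115206  63.8446231  176.51903031]
[ 21.66368459 -24.30923677  22.30026908]
[21.60511166 25.60966566 22.43177694]
```

```bash
python3 -m handwheel '[{"rot":[0,0,0],"travel":[0,0.0028,0.03],"hand":-1},{"rot":[0,0,0],"travel":[0,0,0.05],"hand":-1},{"rot":[0,0,0],"travel":[0,0,0.045],"hand":-1},{"rot":[0,0,0],"travel":[0,0,0.02],"hand":-1},{"rot":[0,0,0],"travel":[0,0,0.008],"hand":-1},{"rot":[0,0,0],"travel":[0,0,0],"hand":-1},{"rot":[0,0,0],"travel":[0,0,0],"hand":-1}]'
python3 -m handwheel '[{"rot":[0,0,0],"travel":[0,0,0.003],"hand":-1},{"rot":[0,0,0],"travel":[0,0,0],"hand":-1},{"rot":[0,0,0],"travel":[0,0,0],"hand":-1}]'
```

```text
clock: 28.3
tcp_pos: [456.2, -280.0, 35.2]
orientation: [0.781, -0.625, 0.001, -0.0]
force: [0.1, -0.4, -4.1]
grip_width: 49.8
gripper_force: 30.0
clock: 28.68
tcp_pos: [455.4, -280.0, 31.3]
orientation: [0.78, -0.625, 0.0, -0.0]
force: [-0.5, 0.2, -4.1]
grip_width: 49.7
gripper_force: 30.0
```

```bash
python3 -m handwheel '[{"rot":[0,0,0],"travel":[0,0,0.0025],"hand":-1},{"rot":[0,0,0],"travel":[0,0,0],"hand":-1},{"rot":[0,0,0],"travel":[0,0,0],"hand":-1}]'
python3 -m handwheel '[{"rot":[0,0,0],"travel":[0,0,0.001],"hand":-1},{"rot":[0,0,0],"travel":[0,0,0],"hand":-1},{"rot":[0,0,0],"travel":[0,0,0],"hand":-1}]'
python3 -m handwheel '[{"rot":[0,0,0],"travel":[0,0,0.001],"hand":-1},{"rot":[0,0,0],"travel":[0,0,0],"hand":-1},{"rot":[0,0,0],"travel":[0,0,0],"hand":-1}]'
```

```text
clock: 29.05
tcp_pos: [455.3, -280.0, 28.5]
orientation: [0.78, -0.625, -0.0, 0.0]
force: [-0.9, 0.3, -4.3]
grip_width: 50.2
gripper_force: 30.0
clock: 29.42
tcp_pos: [455.3, -280.0, 27.6]
orientation: [0.78, -0.625, -0.0, 0.0]
force: [0.8, 0.2, -3.5]
grip_width: 50.1
gripper_force: 30.0
clock: 29.8
tcp_pos: [455.3, -280.0, 27.4]
orientation: [0.781, -0.625, 0.0, -0.0]
force: [-2.4, 2.3, 6.9]
grip_width: 50.0
gripper_force: 30.0
```

Seated. I release, rise and check it.

```bash
python3 -m handwheel '[{"rot":[0,0,0],"travel":[0,0,-0.0005],"hand":0.25},{"rot":[0,0,0],"travel":[0,0,0],"hand":0.6},{"rot":[0,0,0],"travel":[0,0,0],"hand":1},{"rot":[0,0,0],"travel":[0,0,0],"hand":1},{"rot":[0,0,0],"travel":[0,0,0],"hand":1},{"rot":[0,0,0],"travel":[0,0,-0.02],"hand":1},{"rot":[0,0,0],"travel":[0,0,-0.045],"hand":1},{"rot":[0,0,0],"travel":[0,0,-0.05],"hand":1},{"rot":[0,0,0],"travel":[0,0,-0.05],"hand":1},{"rot":[0,0,0],"travel":[0,0,0],"hand":1},{"rot":[0,0,0],"travel":[0,0,0],"hand":1}]'
python3 - <<'E'
from h import *
st=arm.read_state(); f=arm.grab_frame("wrist")
cv2.imwrite("pics/w11.png",cv2.resize(f["image"][90:270,190:370,::-1],None,fx=3.3,fy=3.3,interpolation=cv2.INTER_CUBIC))
print(delta(st,(624,237.3),np.radians(-25.8)),st["joints"].round(2))
E
```

```text
clock: 31.18
tcp_pos: [454.9, -279.7, 191.8]
orientation: [0.78, -0.625, -0.0, -0.0]
force: [0.6, -0.1, -1.0]
grip_width: 88.0
gripper_force: 0.0
(array([-4.678e+02, -2.777e+02,  3.000e-01]), np.float64(0.67), [[0.218, -0.976, 0.0], [-0.976, -0.218, 0.0], [-0.0, -0.0, -1.0]]) [-0.18  0.16 -0.36 -0.   -1.04  0.4 ]
```

View pics/w11.png

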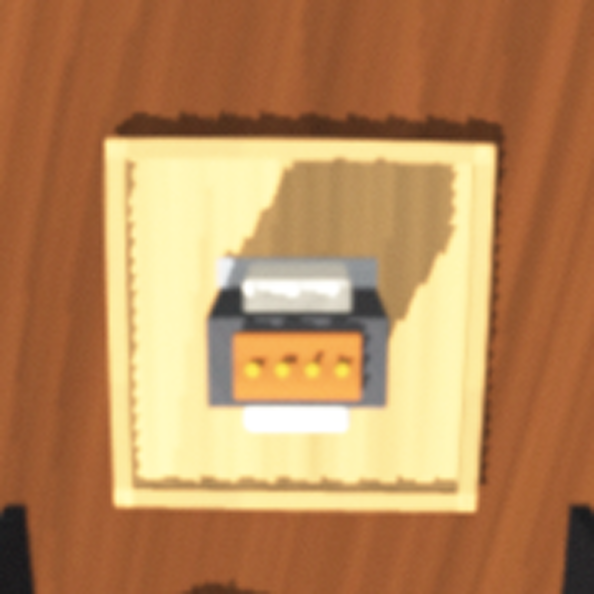

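```bash
python3 - <<'E'
from h import *
st=arm.read_state(); f=arm.grab_frame("wrist")
P=lambda x,y,z:atz(f,(x/3.3+190,y/3.3+90),z,st)
print(np.mean([P(*p,55) for p in((209,320),(386,320),(386,406),(209,406))],0),np.mean([P(*p,9) for p in((105,140),(497,143),(476,511),(114,507))],0))
E
python3 -m handwheel '[{"rot":[0,0,0],"travel":[-0.02,-0.012,0],"hand":1},{"rot":[0,0,0],"travel":[-0.04,-0.024,0],"hand":1},{"rot":[0,0,0],"travel":[-0.045,-0.0267,0],"hand":1},{"rot":[0,0,0],"travel":[-0.045,-0.0267,0],"hand":1},{"rot":[0,0,0],"travel":[-0.045,-0.0267,0],"hand":1},{"rot":[0,0,0],"travel":[-0.045,-0.0267,0],"hand":1},{"rot":[0,0,0],"travel":[-0.045,-0.0267,0],"hand":1},{"rot":[0,0,0],"travel":[-0.045,-0.0267,0],"hand":1},{"rot":[0,0,0],"travel":[-0.045,-0.0267,0],"hand":1},{"rot":[0,0,0],"travel":[-0.045,-0.0267,0],"hand":1},{"rot":[0,0,0],"travel":[-0.032,-0.019,0],"hand":1},{"rot":[0,0,0],"travel":[-0.016,-0.009,0],"hand":1}]'
python3 -m handwheel '[{"rot":[0,0,0],"travel":[0,0,0],"hand":1},{"rot":[0,0,0],"travel":[0,0,0],"hand":1}]'
python3 - <<'E'
from h import *
st=arm.read_state(); f=arm.grab_frame("wrist"); o=st["tcp_pos"]
p=arm.look_for(f,"capacitor_mid")[0]; print(p,atz(f,p["pixel"],40,st))
g=cv2.cvtColor(f["image"],cv2.COLOR_RGB2GRAY); x,y=map(int,p["pixel"]); k=np.zeros_like(g); k[y-40:y+40,x-35:x+35]=255
c=max(cv2.findContours(((g<70)&(k>0)).astype(np.uint8),cv2.RETR_EXTERNAL,cv2.CHAIN_APPROX_NONE)[0],key=cv2.contourArea); e=cv2.fitEllipse(c); print(e,atz(f,e[0],61,st),o)
E
```

```text
[ 453.89104026 -280.35305492   55.        ] [ 453.29695099 -279.1860976     9.        ]
clock: 32.78
tcp_pos: [623.8, 238.9, 189.7]
orientation: [0.781, -0.625, -0.0, 0.002]
force: [0.6, -0.0, -0.5]
grip_width: 87.8
gripper_force: 0.0
clock: 33.02
tcp_pos: [623.6, 236.3, 191.4]
orientation: [0.78, -0.625, -0.0, 0.001]
force: [-0.0, 0.9, -0.9]
grip_width: 87.8
gripper_force: 0.0
{'pixel': [278.0, 194.1], 'p': 0.84} [625.38406387 233.96817415  40.        ]
((280.01953125, 203.72203063964844), (37.56578063964844, 38.70281982421875), 91.35859680175781) [622.7342473  237.35053873  61.        ] [623.61871854 236.3227493  191.4435527 ]
```

The transformer is within about 1.3 mm of the tray centre, and the capacitor is under the gripper. Next I grasp it.

```bash
python3 -m handwheel '[{"rot":[0,0,0],"travel":[0,0,0.03],"hand":1},{"rot":[0,0,0],"travel":[0,0,0.045],"hand":1},{"rot":[0,0,0],"travel":[0,0,0.045],"hand":1},{"rot":[0,0,0],"travel":[0,0,0.03],"hand":1},{"rot":[0,0,0],"travel":[0,0,0.0125],"hand":1},{"rot":[0,0,0],"travel":[0,0,0],"hand":1},{"rot":[0,0,0],"travel":[0,0,0],"hand":0},{"rot":[0,0,0],"travel":[0,0,0],"hand":-0.1},{"rot":[0,0,0],"travel":[0,0,0],"hand":-1},{"rot":[0,0,0],"travel":[0,0,0],"hand":-1},{"rot":[0,0,0],"travel":[0,0,0],"hand":-1},{"rot":[0,0,0],"travel":[0,0,0],"hand":-1}]' 20
python3 -m handwheel '[{"rot":[0,0,0],"travel":[0,0,0],"hand":-1},{"rot":[0,0,0],"travel":[0,0,0],"hand":-1},{"rot":[0,0,0],"travel":[0,0,-0.02],"hand":-1},{"rot":[0,0,0],"travel":[0,0,-0.04],"hand":-1},{"rot":[0,0,0],"travel":[0,0,-0.05],"hand":-1},{"rot":[0,0,0],"travel":[0,0,-0.05],"hand":-1},{"rot":[0,0,0],"travel":[0,0,0],"hand":-1},{"rot":[0,0,0],"travel":[0,0,0],"hand":-1}]'
python3 - <<'E'
from h import *
st=arm.read_state(); print(delta(st,(488.5,82.7),0))
E
```

```text
clock: 34.62
tcp_pos: [624.0, 237.3, 29.7]
orientation: [0.781, -0.625, -0.0, 0.0]
force: [0.2, 0.2, 2.4]
grip_width: 44.3
gripper_force: 20.0
clock: 35.62
tcp_pos: [623.5, 237.2, 188.8]
orientation: [0.78, -0.625, -0.0, 0.0]
force: [0.2, -0.4, -2.4]
grip_width: 44.5
gripper_force: 20.0
(array([1.214e+02, 1.654e+02, 1.000e-01]), np.float64(0.22), [[0.218, -0.976, -0.001], [-0.976, -0.218, 0.0], [-0.0, 0.001, -1.0]])
```

```bash
python3 -m handwheel '[{"rot":[0,0,0],"travel":[0.015,0.02,0],"hand":-1},{"rot":[0,0,0],"travel":[0.025,0.035,0],"hand":-1},{"rot":[0,0,0],"travel":[0.03,0.04,0],"hand":-1},{"rot":[0,0,0],"travel":[0.026,0.036,0],"hand":-1},{"rot":[0,0,0],"travel":[0.0174,0.024,0],"hand":-1},{"rot":[0,0,0],"travel":[0.008,0.0104,0],"hand":-1},{"rot":[0,0,0],"travel":[0,0,0],"hand":-1},{"rot":[0,0,0],"travel":[0,0,0],"hand":-1},{"rot":[0,0,0],"travel":[0,0,0],"hand":-1}]'
python3 - <<'E'
from h import *
st=arm.read_state(); f=arm.grab_frame("wrist")
print(delta(st,(488.5,82.7),0)[:2])
T=R.from_quat(st["orientation"]).as_matrix();o=np.array(st["tcp_pos"])
# dish circle: light-wood pixels, outer rim fit on plane z=9
hsv=cv2.cvtColor(f["image"],cv2.COLOR_RGB2HSV); m=((hsv[...,2]>190)&(hsv[...,1]>60)&(hsv[...,0]>14)&(hsv[...,0]<32)).astype(np.uint8); m[250:]=0;m[:,:180]=0;m[:,390:]=0
c=max(cv2.findContours(m,cv2.RETR_EXTERNAL,cv2.CHAIN_APPROX_NONE)[0],key=cv2.contourArea)[:,0]
w=np.array([atz(f,p,9,st)[:2] for p in c]); d=np.hypot(*(w-[488.5,82.7]).T); k=(d>55)&(d<65); w=w[k]
from scipy.optimize import least_squares
s=least_squares(lambda q:np.hypot(*(w-q[:2]).T)-60,[488,83],loss="soft_l1"); print("dish",s.x,len(w),np.abs(s.fun).mean(),np.ptp(np.arctan2(*(w-s.x).T)))
E
```

```text
clock: 36.75
tcp_pos: [489.7, 83.4, 189.2]
orientation: [0.781, -0.625, -0.0, 0.0]
force: [-0.5, 0.5, -1.2]
grip_width: 44.1
gripper_force: 20.0
(array([0.4, 1.3, 0. ]), np.float64(0.22))
dish [489.52197171  83.62740256] 259 0.529426080118131 6.266817975894414
```

```bash
python3 -m handwheel '[{"rot":[0,0,0],"travel":[0,0,0.03],"hand":-1},{"rot":[0,0,0],"travel":[0,0,0.05],"hand":-1},{"rot":[0,0,0],"travel":[0,0,0.045],"hand":-1},{"rot":[0,0,0],"travel":[0,0,0.02],"hand":-1},{"rot":[0,0,0],"travel":[0,0,0.008],"hand":-1},{"rot":[0,0,0],"travel":[0,0,0],"hand":-1},{"rot":[0,0,0],"travel":[0,0,0],"hand":-1}]'
python3 -m handwheel '[{"rot":[0,0,0],"travel":[0,0,0.002],"hand":-1},{"rot":[0,0,0],"travel":[0,0,0],"hand":-1},{"rot":[0,0,0],"travel":[0,0,0],"hand":-1}]'
python3 -m handwheel '[{"rot":[0,0,0],"travel":[0,0,0.001],"hand":-1},{"rot":[0,0,0],"travel":[0,0,0],"hand":-1},{"rot":[0,0,0],"travel":[0,0,0],"hand":-1}]'
```

```text
clock: 37.67
tcp_pos: [489.9, 83.2, 37.5]
orientation: [0.781, -0.625, 0.0, -0.001]
force: [0.3, -0.7, -2.0]
grip_width: 44.6
gripper_force: 20.0
clock: 38.05
tcp_pos: [489.3, 82.8, 34.8]
orientation: [0.78, -0.625, 0.0, -0.0]
force: [1.1, -0.0, -1.6]
grip_width: 44.7
gripper_force: 20.0
clock: 38.42
tcp_pos: [489.1, 82.7, 33.5]
orientation: [0.78, -0.625, -0.0, 0.0]
force: [0.1, -0.7, -0.9]
grip_width: 44.9
gripper_force: 20.0
```

```bash
python3 -m handwheel '[{"rot":[0,0,0],"travel":[0,0,0.0012],"hand":-1},{"rot":[0,0,0],"travel":[0,0,0],"hand":-1},{"rot":[0,0,0],"travel":[0,0,0],"hand":-1}]'
python3 -m handwheel '[{"rot":[0,0,0],"travel":[0,0,0.001],"hand":-1},{"rot":[0,0,0],"travel":[0,0,0],"hand":-1},{"rot":[0,0,0],"travel":[0,0,0],"hand":-1}]'
```

```text
clock: 38.8
tcp_pos: [489.1, 82.7, 32.3]
orientation: [0.78, -0.625, -0.0, 0.0]
force: [0.2, 0.7, -1.2]
grip_width: 44.7
gripper_force: 20.0
clock: 39.17
tcp_pos: [489.2, 82.8, 31.6]
orientation: [0.78, -0.625, 0.0, -0.0]
force: [-2.2, 0.0, 4.6]
grip_width: 44.6
gripper_force: 20.0
```

Contact. I release, rise and take a final look.

```bash
python3 -m handwheel '[{"rot":[0,0,0],"travel":[0,0,-0.0003],"hand":0.2},{"rot":[0,0,0],"travel":[0,0,0],"hand":0.6},{"rot":[0,0,0],"travel":[0,0,0],"hand":1},{"rot":[0,0,0],"travel":[0,0,0],"hand":1},{"rot":[0,0,0],"travel":[0,0,0],"hand":1},{"rot":[0,0,0],"travel":[0,0,-0.02],"hand":1},{"rot":[0,0,0],"travel":[0,0,-0.045],"hand":1},{"rot":[0,0,0],"travel":[0,0,-0.05],"hand":1},{"rot":[0,0,0],"travel":[0,0,-0.05],"hand":1},{"rot":[0,0,0],"travel":[0,0,-0.05],"hand":1},{"rot":[0,0,0],"travel":[0,0,0],"hand":1},{"rot":[0,0,0],"travel":[0,0,0],"hand":1}]'
python3 - <<'E'
from h import *
st=arm.read_state(); f=arm.grab_frame("wrist"); p=arm.look_for(f,"capacitor_mid")[0]
g=cv2.cvtColor(f["image"],cv2.COLOR_RGB2GRAY); x,y=map(int,p["pixel"]); k=np.zeros_like(g); k[y-35:y+35,x-30:x+30]=255
c=max(cv2.findContours(((g<70)&(k>0)).astype(np.uint8),cv2.RETR_EXTERNAL,cv2.CHAIN_APPROX_NONE)[0],key=cv2.contourArea); e=cv2.fitEllipse(c); print(e,atz(f,e[0],63,st))
save(arm.grab_frame("side"),"s12")
E
```

```text
clock: 40.67
tcp_pos: [488.7, 82.7, 246.2]
orientation: [0.78, -0.625, -0.0, -0.0]
force: [0.5, 0.5, -0.6]
grip_width: 87.9
gripper_force: 0.0
((279.35113525390625, 189.80557250976562), (31.699203491210938, 32.291934967041016), 97.78043365478516) [488.71907111  82.9994903   63.        ]
```

View pics/s12.png

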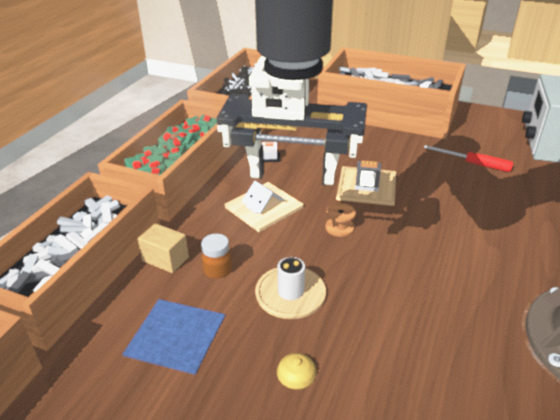

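The final side view shows the bracket nested on the board (260,200), the transformer in the tray (367,178), the capacitor in the dish (291,280), the mat clear, and the jar, spool and gong where they were. I hand it in.

```bash
python3 -c "
from rig import arm
print(arm.job_done())"
```

```text
the job is handed in; nothing more can be done
None
```

Handed in after about 41 s of the 102 s: the bracket is nested on the short angle, the transformer is within about 1.3 mm of the tray's centre, the capacitor is within about 1 mm of the dish's centre (set down on the mat on the way), and the jar, spool and gong look unmoved; no verdict came back.

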